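Open the coolant tank and right the additive bottles

TASK

Get the wet grinder's coolant tank ready for a top-up. First shut the drain by pushing its red lever right over to its far stop; then unscrew the blue cap from the tank, lift it off and lay it inside the aluminium tray, either way up. Every additive bottle has to end up standing upright inside the yellow lines of its rubber lane, at any free spot and whenever it suits you; leave the opal glass shade and the brass ring alone.

Things in the scene. Friction and masses are not known exactly. Their poses are not given: they have to be found in the camera images.
- tank: White fixed coolant tank, 180 x 170 x 100 mm high (x, y, z). Origin: centre of its underside; its z is up. On its top stand the threaded neck with the blue cap (35 mm to -x and 35 mm to +y of its centre) and the drain lever (30 mm to +x and 50 mm to -y).
- neck_top (a point): Centre of the top rim of the tank's neck, on the screw axis; the neck is 36 mm across and rises 28 mm above the tank's top (the point is 128 mm above the table). Its thread ridges are 44 mm across.
- cap: Blue screw cap, 53 mm outside diameter, 38 mm high, ribbed round its solid upper 15 mm and hollow below, about 0.06 kg. Origin: centre of its lower rim; z points to its closed top. Screwed on, its lower rim is 5 mm above the tank's top, its closed top 143 mm above the table.
- cap_center (a point): Centre of the cap, 19 mm above its lower rim. Right-handed thread: it comes off anticlockwise seen from above, rises 16 mm a turn (2.5 mm a radian, 1.6 mm of play), stays where it is when let go, and is free after about 5 rad (some 285 degrees); it cannot be pulled off before. A squeeze of 40 N turns it well.
- drain (a joint): Angle of the red-tipped drain lever on the tank: near 0 (0 to 0.25 at the start) it is open and leans to the tank's -x side; 1.0 rad is shut, at its far stop, leaning to the tank's +x side. It stays where it is left; 1 to 2 N at the tip moves it. It pivots about the tank's y axis, 122 mm above the table.
- drain_tip (a point): Centre of the lever's red ball tip, 26 mm across, 70 mm from the pivot (about 183 mm above the table).
- tray: Fixed open aluminium tray, 130 x 130 mm outside, 18 mm high, walls 4 mm, floor about 4 mm thick. Origin: centre of its underside.
- lane: Fixed black rubber lane mat, 120 mm (its x) by 460 mm (its y), 3 mm thick, with yellow lines round its edge. Origin: centre of its underside.
- shade: Opal white glass lamp shade, 196 mm across, 150 mm high, 0.9 kg; fragile. Origin: centre of its underside.
- gallery: Loose brass ring, 64 mm across, 22 mm high. Origin: centre of its underside.
- bottle1: Amber square bottle: body 40 x 40 x 80 mm, then a thin neck (18 mm across) and a white ball stopper of 26 mm diameter fixed to it; 116 mm high in all, about 0.12 kg, heavy in its base (centre of mass about 26 mm up). Origin: centre of the underside; z runs from the base to the ball. May be absent (None).
- ball1 (a point): Centre of bottle1's ball stopper, 103 mm from its base. Squeezed by the ball with 70 N, the bottle does not turn between the pads.
- bottle2: Green square bottle: body 40 x 40 x 80 mm, then a thin neck (18 mm across) and a white ball stopper of 26 mm diameter fixed to it; 116 mm high in all, about 0.12 kg, heavy in its base (centre of mass about 26 mm up). Origin: centre of the underside; z runs from the base to the ball. May be absent (None).
- ball2 (a point): Centre of bottle2's ball stopper, 103 mm from its base. Squeezed by the ball with 70 N, the bottle does not turn between the pads.
- bottle3: Orange square bottle: body 40 x 40 x 80 mm, then a thin neck (18 mm across) and a white ball stopper of 26 mm diameter fixed to it; 116 mm high in all, about 0.12 kg, heavy in its base (centre of mass about 26 mm up). Origin: centre of the underside; z runs from the base to the ball. May be absent (None).
- ball3 (a point): Centre of bottle3's ball stopper, 103 mm from its base. Squeezed by the ball with 70 N, the bottle does not turn between the pads.
- bottle4: Amber square bottle: body 40 x 40 x 80 mm, then a thin neck (18 mm across) and a white ball stopper of 26 mm diameter fixed to it; 116 mm high in all, about 0.12 kg, heavy in its base (centre of mass about 26 mm up). Origin: centre of the underside; z runs from the base to the ball. May be absent (None).
- ball4 (a point): Centre of bottle4's ball stopper, 103 mm from its base. Squeezed by the ball with 70 N, the bottle does not turn between the pads.
- bottle5: Green square bottle: body 40 x 40 x 80 mm, then a thin neck (18 mm across) and a white ball stopper of 26 mm diameter fixed to it; 116 mm high in all, about 0.12 kg, heavy in its base (centre of mass about 26 mm up). Origin: centre of the underside; z runs from the base to the ball. May be absent (None).
- ball5 (a point): Centre of bottle5's ball stopper, 103 mm from its base. Squeezed by the ball with 70 N, the bottle does not turn between the pads.
There are look-alikes about, which are no part of the job. Leave any pink look-alike of the bottle2 alone.

How it is judged:
By the outcome, as a careful person would: the job done as asked, in the order asked, and still so for the second after the job is handed in, with the robot touching nothing.
Of bottle1, bottle2, bottle3, bottle4 only 2 to 4 are there at a start; the rules pass over those that are not, and their reading is None.
At some moment in a run one of bottle1, bottle2, bottle3, bottle4, bottle5 may be knocked a few centimetres aside while the robot is not near it.
Once in a run the grip may slacken for a moment while it holds something.
It also fails if it takes over 210 s, if anything falls off the work surface, if the arm or the gripper's body presses on something with over 40 N, if the wrist force passes 120 N, or if a joint passes its speed limit or range.

ROBOT

A 7-joint arm with a two-finger parallel gripper is mounted at the origin on the work surface. World frame = base frame: x ahead of the robot, y to its left, z up, the work surface at z = 0. Lengths are in m, angles in degrees, forces in N, time in s.
With the tool pointing down it reaches from about 0.425 to 0.875 m from the base axis. Payload 9.9 kg.
Tool frame: the origin (TCP) lies between the finger pads; the fingertips stand ahead of it and the grasp point (between the pads) is the TCP (robot.finger_overhang is the z of the fingertips in the tool frame, in m); z points along the fingers, y is the line along which they close (so a half turn about z gives the same grasp; the last joint's range is limited). The gripper opens to 85 mm and grips with 20 to 120 N. Pads are 22 mm wide; open, the fingers measure 114 mm over their backs; the gripper's body (76 mm by 85 mm) begins 54 mm behind the grasp point. The pads swing forward as they close: fully open they stand 13 mm farther back than shut.
Start: joints at [68.365, 32.985, 1.427, 82.34, -0.859, 64.687, -3.237], TCP at [0.195, -0.646, 0.25] pointing down, gripper open.
Joint ranges: [-157.87, 157.87], [-19.46, 123.44], [-87.15, 90], [11.01, 140.99], [-62.26, 242.26], [9.8, 113.94], [-161.44, 161.44]. Speed limits (degrees/s): [127.2, 127.2, 172.46, 172.46, 180, 180, 180].

INTERFACE

Orientations are given as a 3x3 rotation matrix whose columns are the frame's x, y, z axes.
In Python, from cell import robot, fingers, snapshot, camera_info, job gives the robot as it stands. The module is installed in compiled form; this text tells all that it offers. Calls block until the motion is done:
- robot.movep(position, orientation): joint-space move of the TCP to a pose.
- robot.line_to(position, frame=None, velocity=0.15, until_force=None): straight line of the TCP; frame=None keeps the orientation; velocity is the mean speed in m/s. With until_force (N) it stops when the force on the tool has changed by that much, and returns True; else False.
- robot.movej(angles): joint-space move.
- fingers.open_gripper() and fingers.clamp(squeeze=None): open the fingers fully, or close them until they stop; squeeze is the grip in N (None keeps the last).
- robot.sleep(seconds).
- robot.solve_ik(position, orientation): joint angles nearest the present ones, or None.
- robot.sense(): the state.
- snapshot(name): name is "scene" or "top" or "wrist"; returns the picture (480x640x3 uint8, red, green, blue); there is no depth.
- camera_info(name): a dict with "fx", "fy", "cx", "cy" (pixels), "dist_coeffs" ([k1, k2, p1, p2, k3] as OpenCV has them; the pictures are not rectified), "cam_to_world" (4x4, takes a point from camera to world coordinates). Camera axes: x right, y down, z forward; pixel columns grow to the right and rows downward; lengths in m; the calibration is good to about 2 mm. A picture is of the moment at which its call begins: read the wrist's pose just before it. camera_info takes no time and is no camera call; for the wrist camera it gives the pose at the moment of the call.
A pose or a line that the arm cannot do raises robot.PlanningError and nothing moves.
- job.sign_off(): hands the job in; it is judged then, once.
The state is a dict: "t": time; "joint_pos": joint angles; "joint_velocities": joint speeds; "joint_torque": joint torques, N m; "eef_pos": TCP position; "ee_rot": TCP orientation; "force": force on the tool from outside, world axes, zero at the start; "ft_torque": the same for the moment, N m; "opening": opening from 0.0 (shut) to 1.0 (fully open); "finger_force": force on a finger pad.
Only numpy, scipy, OpenCV 4.12 (cv2) and the standard library are available. Lean on these libraries where they do the work, as an engineer would, in place of code of your own. Each camera call takes 0.05 s, during which the arm holds its last target. There are 200 camera calls.

## Working session

There is one attempt and no reset: what is moved stays moved. The work goes in short steps, each a Python script; the robot and the scene stay as the last script left them, time stands still between calls to the robot, and variables do not carry over. Pictures are saved under pics/ and viewed, at most 14 in all, crops included, and the job is handed in when it is done.

```bash
mkdir -p pics; ls; python3 - <<'E'
from cell import *
import cv2,numpy as np
np.set_printoptions(precision=4,suppress=True)
for n in("scene","top"):
    cv2.imwrite(f"pics/{n}0.png",snapshot(n)[:,:,::-1]); c=camera_info(n); print(n,c)
c=camera_info("wrist");print(c); s=robot.sense();print(s, robot.finger_overhang)
E
```

```text
pics
scene {'fx': 547.4034539103023, 'fy': 547.4034539103023, 'cx': 321.953223800255, 'cy': 229.63448562446376, 'dist_coeffs': array([-0.1417,  0.    ,  0.    ,  0.    ,  0.    ]), 'cam_to_world': array([[ 0.0196,  0.7485, -0.6629,  1.2815],
       [ 0.9998, -0.0137,  0.0141, -0.1647],
       [ 0.0015, -0.663 , -0.7486,  1.0054],
       [ 0.    ,  0.    ,  0.    ,  1.    ]])}
top {'fx': 592.3757010746089, 'fy': 592.3757010746089, 'cx': 304.6489553104751, 'cy': 246.78315254074548, 'dist_coeffs': array([-0.073,  0.   ,  0.   ,  0.   ,  0.   ]), 'cam_to_world': array([[-0.02  , -0.9975,  0.0681,  0.3882],
       [-0.9998,  0.0204,  0.0053, -0.1301],
       [-0.0067, -0.068 , -0.9977,  1.4994],
       [ 0.    ,  0.    ,  0.    ,  1.    ]])}
{'fx': 404.84264071895126, 'fy': 404.84264071895126, 'cx': 315.11390887696973, 'cy': 235.88151211641002, 'dist_coeffs': array([-0.078,  0.   ,  0.   ,  0.   ,  0.   ]), 'cam_to_world': array([[ 0.289 , -0.9198, -0.2653,  0.263 ],
       [-0.9573, -0.2779, -0.0792, -0.6255],
       [-0.0009,  0.2769, -0.9609,  0.3733],
       [ 0.    ,  0.    ,  0.    ,  1.    ]])}
{'t': 0.1, 'joint_pos': array([68.3662, 33.027 ,  1.4241, 82.3808, -0.8588, 64.6869, -3.2392]), 'joint_velocities': array([-0.0074, -0.1137, -0.1398, -0.1036,  0.0242, -0.0899, -0.1174]), 'joint_torque': array([  0.0065, -76.7306,   2.2575, -28.6607,   0.0159,   0.0085,
         0.    ]), 'eef_pos': array([ 0.1954, -0.6457,  0.2495]), 'ee_rot': array([[ 0.9572,  0.2896, -0.0005],
       [ 0.2896, -0.9572,  0.0014],
       [-0.0001, -0.0015, -1.    ]]), 'force': array([-0.1695, -0.0427,  0.1337]), 'ft_torque': array([0.0028, 0.0165, 0.0047]), 'finger_force': 0.0, 'opening': 1.000848429778668} 0.019
```

View pics/scene0.png

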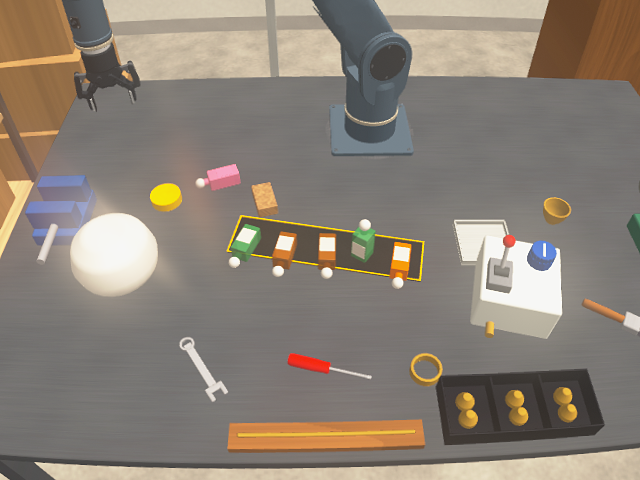

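View pics/top0.png

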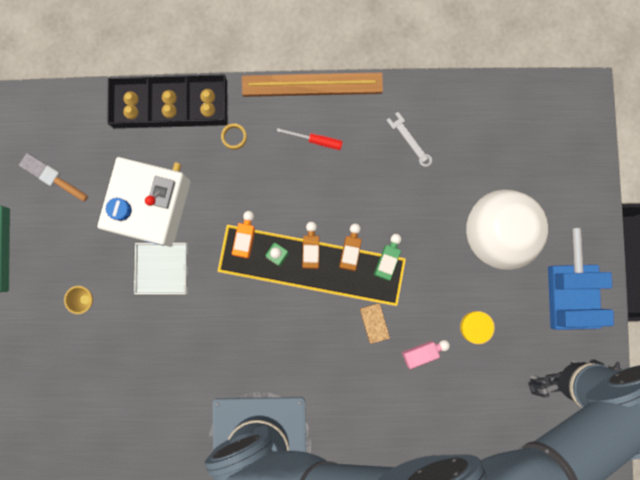

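The scene shows the tank at the right with the lever leaning toward the robot, and the tray behind it. On the lane, the second green bottle stands (top px 276,254), while orange, two ambers and a green lie with their balls at about (248,216), (311,227), (355,229) and (396,239). A pink decoy lies at (425,353).

```bash
cat > h.py <<'E'
import numpy as np,cv2
from cell import *
np.set_printoptions(precision=4,suppress=True)
def ray(c,uv):
    K=np.array([[c['fx'],0,c['cx']],[0,c['fy'],c['cy']],[0,0,1.]])
    p=cv2.undistortPoints(np.array(uv,float).reshape(-1,1,2),K,np.array(c['dist_coeffs']))[:,0]
    T=c['cam_to_world']; d=np.c_[p,np.ones(len(p))]@T[:3,:3].T
    return T[:3,3],d
def at_z(c,uv,z):
    o,d=ray(c,uv); return o+d*((z-o[2])/d[:,2])[:,None]
def proj(c,P):
    K=np.array([[c['fx'],0,c['cx']],[0,c['fy'],c['cy']],[0,0,1.]]);T=np.linalg.inv(c['cam_to_world'])
    return cv2.projectPoints(np.array(P,float).reshape(-1,1,3),cv2.Rodrigues(T[:3,:3])[0],T[:3,3],K,np.array(c['dist_coeffs']))[0][:,0]
def down(yaw):  # tool z down, tool y (closing line) at world angle yaw (deg)
    a=np.radians(yaw); y=np.array([np.cos(a),np.sin(a),0]); z=np.array([0,0,-1.]); return np.c_[np.cross(y,z),y,z]
E
python3 - <<'E'
import cv2,numpy as np
im=cv2.imread("pics/top0.png")[145:305,90:410]
cv2.imwrite("pics/top0c.png",cv2.resize(im,None,fx=2.5,fy=2.5,interpolation=cv2.INTER_CUBIC))
im=cv2.imread("pics/scene0.png")[190:350,225:585]
cv2.imwrite("pics/scene0c.png",cv2.resize(im,None,fx=2.2,fy=2.2,interpolation=cv2.INTER_CUBIC))
E
```

```text
(no output)
```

View pics/top0c.png

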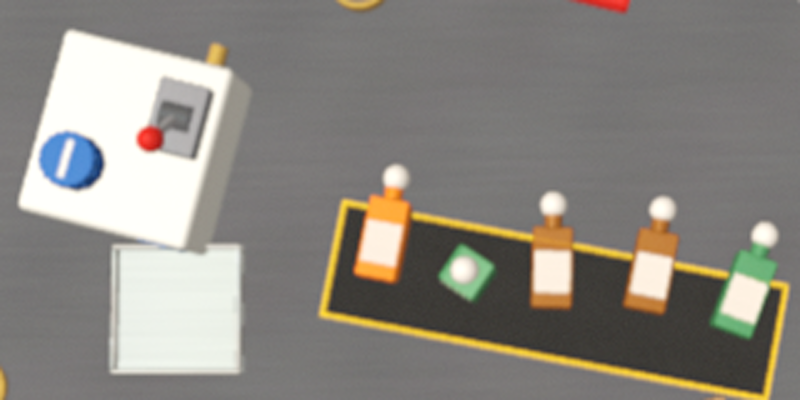

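View pics/scene0c.png

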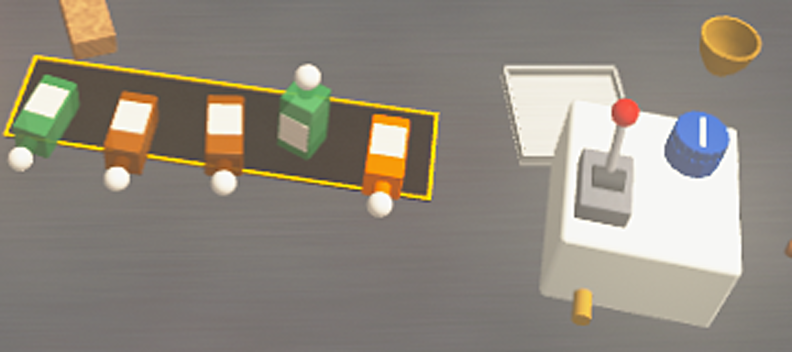

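The zoomed views confirm all of that: tank top corners at crop (70,30), (232,68), (190,248) and (20,207), the cap at (71,160), and the red ball at (150,138). The lane corners are at (344,200), (788,285), (768,398) and (321,316).

```bash
python3 - <<'E'
from h import *
T=camera_info("top");S=camera_info("scene")
f=lambda L:[(90+(x-.75)/2.5,145+(y-.75)/2.5) for x,y in L]
g=lambda L:[(225+(x-.6)/2.2,190+(y-.6)/2.2) for x,y in L]
def both(n,t,s,zs):
    for i,(z) in enumerate(zs):
        a=at_z(T,f([t[i]]),z)[0]
        o1,d1=ray(T,f([t[i]]));o2,d2=ray(S,g([s[i]])) if s else (None,None)
        if s is not None:
            d1=d1[0]/np.linalg.norm(d1);d2=d2[0]/np.linalg.norm(d2)
            A=np.c_[d1,-d2];q=np.linalg.lstsq(A,o2-o1,rcond=None)[0]
            p=o1+d1*q[0];r=o2+d2*q[1]
            print(n,i,a,"tri",(p+r)/2,"gap",np.linalg.norm(p-r))
        else: print(n,i,a)
both("ball",[(396,178),(464,269),(553,205),(662,208),(764,235)],[(379,204),(308,77),(223,182),(117,179),(20,159)],[.023,.106,.023,.023,.023])
both("red",[(150,138)],[(625,112)],[.183])
both("cap",[(72,155)],None,[.143])
c=at_z(T,f([(70,30),(232,68),(190,248),(20,207)]),.1);print("tank",c,c.mean(0),np.linalg.norm(np.diff(c,axis=0),axis=1))
c=at_z(T,f([(345,201),(787,286),(768,397),(322,316)]),.003);print("lane",c,c.mean(0),np.linalg.norm(np.diff(c,axis=0),axis=1))
c=at_z(T,f([(112,245),(242,245),(241,373),(111,372)]),.018);print("tray",c,c.mean(0),np.linalg.norm(np.diff(c,axis=0),axis=1))
print("bases",at_z(T,f([(377,277),(552,304),(646,307),(733,331)]),.023))
E
```

```text
ball 0 [0.5696 0.0182 0.023 ] tri [0.5698 0.0179 0.0213] gap 0.0009152679072424273
ball 1 [ 0.4717 -0.0532  0.106 ] tri [ 0.4718 -0.053   0.1055] gap 0.0005000876618206888
ball 2 [ 0.5391 -0.1389  0.023 ] tri [ 0.5392 -0.1392  0.0219] gap 0.0005182684423824423
ball 3 [ 0.5338 -0.248   0.023 ] tri [ 0.5339 -0.2479  0.0225] gap 0.00022272098955850776
ball 4 [ 0.5046 -0.3494  0.023 ] tri [ 0.5048 -0.3499  0.0206] gap 0.0003116054875991263
red 0 [0.5912 0.2243 0.183 ] tri [0.591  0.2241 0.1847] gap 0.0005164026972757812
cap 0 [0.5832 0.3086 0.143 ]
tank [[0.7115 0.3253 0.1   ]
 [0.67   0.1671 0.1   ]
 [0.4974 0.2081 0.1   ]
 [0.5403 0.3732 0.1   ]] [0.6048 0.2684 0.1   ] [0.1636 0.1774 0.1705]
lane [[ 0.5496  0.0725  0.003 ]
 [ 0.454  -0.3742  0.003 ]
 [ 0.3424 -0.3516  0.003 ]
 [ 0.4331  0.0972  0.003 ]] [ 0.4448 -0.139   0.003 ] [0.4568 0.1138 0.4578]
tray [[0.5085 0.3077 0.018 ]
 [0.5057 0.1751 0.018 ]
 [0.3771 0.1771 0.018 ]
 [0.3804 0.3089 0.018 ]] [0.4429 0.2422 0.018 ] [0.1326 0.1286 0.1319]
bases [[ 0.4704  0.0385  0.023 ]
 [ 0.4399 -0.1358  0.023 ]
 [ 0.435  -0.2295  0.023 ]
 [ 0.4093 -0.3156  0.023 ]]
```

```bash
cat >> h.py <<'E'
TX=np.array([.9659,-.2588,0]);TY=np.array([.2588,.9659,0]);PIV=np.array([.6208,.2123,.122])
def best(p,yaws):  # choose yaw whose j7 is nearest centre
    c=[(abs(q[6]),y) for y in yaws if (q:=robot.solve_ik(p,down(y))) is not None]; return down(min(c)[1])
E
python3 - <<'E'
from h import *
s=robot.sense();p=s['eef_pos'].copy();p[2]=.4;robot.line_to(p)
fingers.clamp(20)
a=PIV+TX*-.078+TY*.002;a[2]=.30
R=best(a,[75,-105]);robot.movep(a,R)
print(robot.sense()['joint_pos'])
a[2]=.186;robot.line_to(a)
e=a+TX*.125
print(robot.line_to(e,velocity=.05,until_force=8))
s=robot.sense();print(s['eef_pos'],(s['eef_pos']-PIV)@TX,s['force'],s['t'])
cv2.imwrite("pics/t1.png",snapshot("top")[:,:,::-1][110:310,60:340])
b=s['eef_pos']-TX*.05;robot.line_to(b);b[2]=.3;robot.line_to(b)
im=snapshot("scene")[:,:,::-1][190:350,425:585]; t=snapshot("top")[:,:,::-1][145:255,90:200]
cv2.imwrite("pics/p1.png",np.hstack([cv2.resize(im,(400,400)),cv2.resize(t,(400,400))]))
E
```

```text
[  9.7034  34.3429 -63.9405  89.402   31.4729  76.1777  16.9161]
True
[0.63   0.2118 0.1852] 0.009060461450256596 [-2.2025  0.6153  3.6044] 7.875
```

View pics/p1.png

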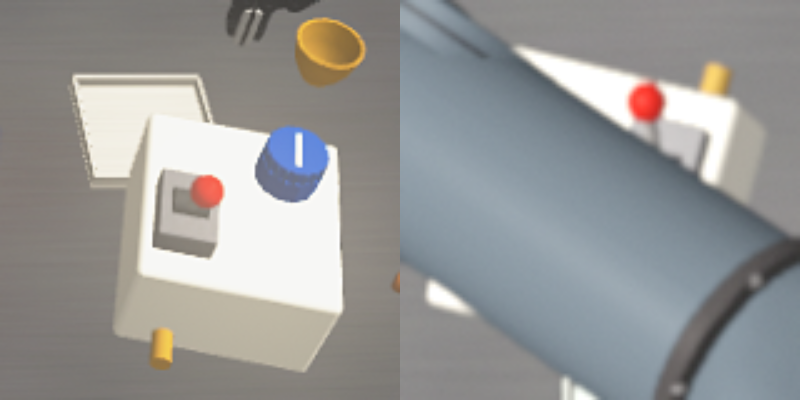

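The lever now leans to the far side (top px ≈ (157,173), scene ≈ (508,266)). I'll check the angle and re-press it to be sure.

```bash
cat >> h.py <<'E'
def tri(t,s):
    o1,d1=ray(camera_info("top"),[t]);o2,d2=ray(camera_info("scene"),[s]);d1=d1[0];d2=d2[0]
    q=np.linalg.lstsq(np.c_[d1,-d2],o2-o1,rcond=None)[0];p=o1+d1*q[0];r=o2+d2*q[1];return (p+r)/2,np.linalg.norm(p-r)
def red(im):
    h=im.astype(int);m=(h[...,0]>150)&(h[...,1]<70)&(h[...,2]<70);return m
E
python3 - <<'E'
from h import *
r,g=tri((157.4,173),(507.8,266.4));print(r,g,(r-PIV)@TX,(r-PIV)@TY)
a=PIV+TX*-.03+TY*.004;a[2]=.30;robot.line_to(a,frame=None)
a[2]=.183;robot.line_to(a,velocity=.1)
print(robot.line_to(a+TX*.09,velocity=.03,until_force=20))
s=robot.sense();print(s['eef_pos'],(s['eef_pos']-PIV)@TX,s['force'],s['t'])
b=s['eef_pos']-TX*.04;robot.line_to(b);b[2]=.3;robot.line_to(b)
fingers.open_gripper()
# look at cap from wrist
c=np.array([.5815,.3100,.30]);R=best(c,[75,-105]);robot.movep(c,R)
w=camera_info("wrist");np.save("w2.npy",w,allow_pickle=True);im=snapshot("wrist");cv2.imwrite("pics/w2.png",im[:,:,::-1])
s=robot.sense();print(s['joint_pos'],s['t'])
print("proj cap top",proj(w,[[.5815,.31,.143]]),"red",proj(w,[PIV+TX*.0336+[0,0,.0614]]))
E
```

```text
[0.6528 0.2077 0.1809] 0.0007064042492713699 0.032067491485762774 0.0038072275148409605
True
[0.6296 0.2143 0.1823] 0.007977016058413562 [-4.445  -0.7587  6.5161] 12.5417
[ -0.5538  39.1887 -60.7076  79.2914  33.953   80.8325  14.2344] 15.1583
proj cap top [[313.1296 222.7997]] red [[192.0665 371.7106]]
```

View pics/w2.png

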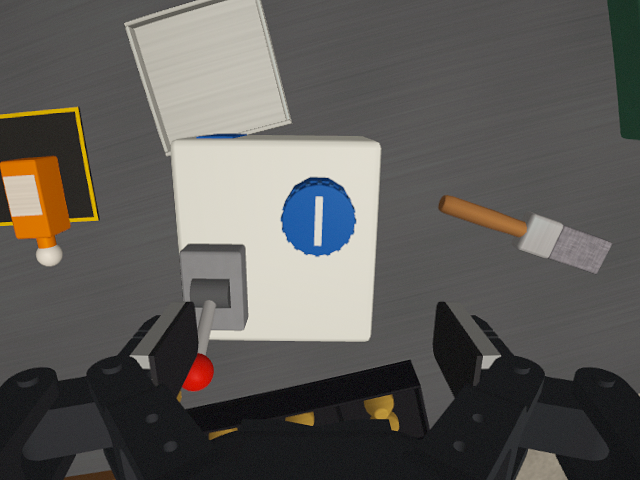

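The cap is centred near (318,217), with the shut lever's ball at (198,372) near its predicted stop. A blue arc peeks out at (222,136) between the tank and the tray, so I'll locate it.

```bash
python3 - <<'E'
from h import *
w=np.load("w2.npy",allow_pickle=True).item()
print("cap",at_z(w,[(318,218)],.143),"red",at_z(w,[(199,372)],.183))
for z in(.0,.03,.06,.1):print(z,at_z(w,[(198,136),(222,135),(246,135)],z))
print("tankcorners",at_z(w,[(173,140),(380,140),(371,341)],.1))
print("tray",at_z(w,[(126,22),(258,-3),(291,123),(167,154)],.018))
t=snapshot("top")[:,:,::-1][130:310,60:240];s=snapshot("scene")[:,:,::-1][190:350,425:585]
cv2.imwrite("pics/p3.png",np.hstack([cv2.resize(t,(400,400)),cv2.resize(s,(400,400))]))
E
```

```text
cap [[0.579  0.3143 0.143 ]] red [[0.6549 0.2081 0.183 ]]
0.0 [[0.4971 0.2093 0.    ]
 [0.5027 0.2336 0.    ]
 [0.5093 0.2575 0.    ]]
0.03 [[0.4982 0.2179 0.03  ]
 [0.5034 0.2404 0.03  ]
 [0.5095 0.2626 0.03  ]]
0.06 [[0.4993 0.2264 0.06  ]
 [0.5041 0.2472 0.06  ]
 [0.5098 0.2677 0.06  ]]
0.1 [[0.5007 0.2377 0.1   ]
 [0.5051 0.2563 0.1   ]
 [0.5101 0.2745 0.1   ]]
tankcorners [[0.4983 0.2174 0.1   ]
 [0.5407 0.3749 0.1   ]
 [0.7123 0.3292 0.1   ]]
tray [[0.3785 0.1816 0.018 ]
 [0.3929 0.3075 0.018 ]
 [0.5099 0.3063 0.018 ]
 [0.506  0.1785 0.018 ]]
```

View pics/p3.png

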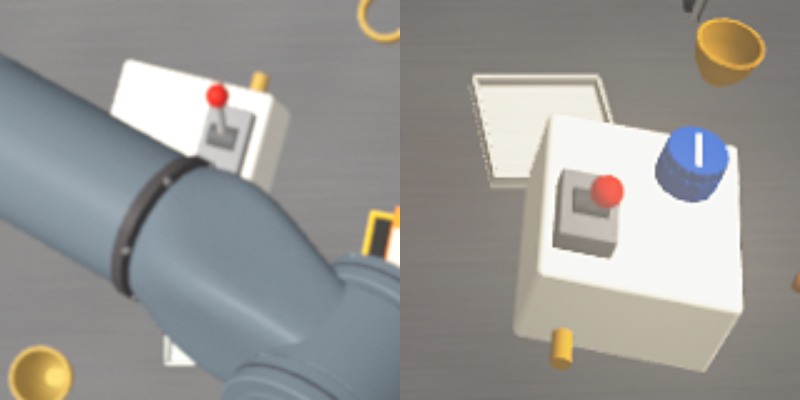

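```bash
cat >> h.py <<'E'
CAP=np.array([.5798,.3128,.134])
def turn(p,y0,dy,step=15,rise=.0025):
    n=int(np.ceil(abs(dy)/step))
    for i in range(1,n+1):
        q=p+[0,0,rise*np.radians(dy)*i/n]; robot.movep(q,down(y0+dy*i/n))
    return q
E
python3 - <<'E'
from h import *
q=robot.sense()['joint_pos']
for y in range(-240,130,30):
    k=robot.solve_ik(CAP,down(y)); print(y,None if k is None else k)
E
```

```text
-240 [  1.3979  51.441  -65.225   91.4238  49.1015  69.9357  46.3085]
-210 [  3.4254  54.7831 -71.8733  91.3513  53.6917  74.4723  72.9902]
-180 [  4.9548  58.4049 -78.3478  91.2978  58.069   79.4056 100.0031]
-150 [  5.7773  61.2901 -83.1281  91.2697  61.2391  83.3641 127.9713]
-120 [  6.0951  62.8441 -85.6001  91.259   62.8576  85.5107 156.9834]
-90 [ -22.7009   38.3646  -16.3973   92.378    13.0037   51.1385 -133.9378]
-60 [ -18.4367   39.1838  -23.7577   92.2011   18.6921   52.5829 -108.8922]
-30 [-14.3099  40.3716 -31.1093  92.032   24.2855  54.4614 -83.6964]
0 [-10.4533  41.9122 -38.3004  91.8766  29.674   56.7489 -58.2467]
30 [ -6.7628  43.8949 -45.6315  91.7311  35.0841  59.5771 -32.7204]
60 [ -3.6874  46.0707 -52.2635  91.6128  39.9038  62.6043  -6.6081]
90 [ -0.9468  48.5964 -58.8155  91.5098  44.5918  66.0666  19.7187]
120 [  1.3979  51.441  -65.225   91.4238  49.1015  69.9357  46.3085]
```

```bash
python3 - <<'E'
from h import *
up=CAP+[0,0,.12]
Y0=-95
robot.movep(up,down(Y0));print(robot.sense()['joint_pos'])
robot.line_to(CAP,velocity=.1)
f0=robot.sense()['force'].copy()
fingers.clamp(45);s=robot.sense();print(s['opening'],s['finger_force'],s['force']-f0,s['eef_pos'])
p=CAP
for k in range(6):
    p=turn(p,Y0+50*k,50);s=robot.sense();print(Y0+50*k+50,s['opening'],s['finger_force'],s['force']-f0,s['ft_torque'][2],s['eef_pos'][2],s['t'],s['joint_pos'][6])
np.save("p.npy",p)
E
```

```text
[ -21.8943   32.0226  -17.8353   84.272    10.29     65.3242 -136.4542]
0.6133134084337812 46.175911794416606 [-0.6402 -1.2652  5.9778] [0.58   0.3132 0.1349]
-45 0.6102696236096525 47.063446664542425 [-0.7635 -2.0256  2.0492] 0.029456399781854617 0.13608503912684242 20.4333 -98.55116069337319
5 0.612292146454263 46.99441609089263 [ 0.0803 -0.3783 -0.1819] 0.02431211351686122 0.1381496853754397 21.6167 -56.67011163786651
55 0.614949405463426 46.96746691100998 [ 0.4896 -0.3544 -0.6467] -0.014997564234559191 0.14043721900162487 22.8167 -13.701247020185706
105 0.6116586409012224 47.18029811658198 [ 4.045  -0.1644 -1.1115] 0.005402851010815396 0.1427728588626312 24.025 30.478045480163523
155 0.6092556429099841 47.46654029673664 [ 4.3885  2.8239 -0.3587] 0.004360970602760446 0.14509706060757674 25.2583 75.95350696642515
205 0.6111411400022024 47.68893847998697 [4.47   2.5335 0.9803] 0.07226906208985992 0.14723888805794452 26.5083 123.01304091823813
```

```bash
python3 - <<'E'
from h import *
p=np.load("p.npy")
p=turn(p,205,20)
r=robot.line_to(p+[0,0,.02],velocity=.04,until_force=12);s=robot.sense();print(r,s['eef_pos'],s['force'],s['opening'],s['joint_pos'][6])
if not r:
    robot.line_to(p+[0,0,.11],velocity=.1); s=robot.sense();print(s['force'],s['opening'])
    cv2.imwrite("pics/p4.png",cv2.resize(snapshot("scene")[:,:,::-1][120:350,400:600],None,fx=2,fy=2))
E
```

```text
False [0.5797 0.3124 0.1678] [-0.2691 -0.4803 -0.5891] 0.6152109826864783 144.18917139812638
[ 0.483  -0.5077 -0.4632] 0.6128237144633039
```

View pics/p4.png

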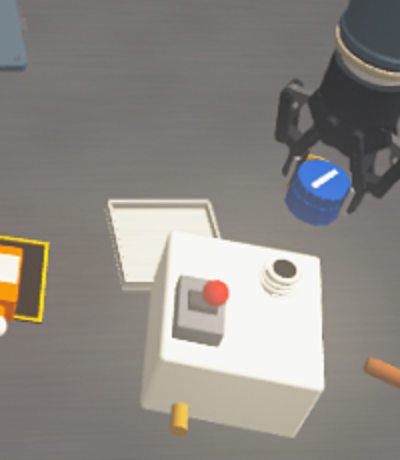

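The cap is held clear of the neck (neck bare at about (283,270)). Next I'll lay it in the tray.

```bash
python3 - <<'E'
from h import *
t=np.array([.441,.242,.20]);s=robot.sense();o0=s['opening']
robot.movep(t,down(90));s=robot.sense();print(s['joint_pos'],s['opening'])
t[2]=.055;robot.line_to(t,velocity=.12)
t[2]=.026;r=robot.line_to(t,velocity=.03,until_force=6);s=robot.sense();print(r,s['eef_pos'],s['force'],s['opening'])
fingers.open_gripper();robot.sleep(.2)
t[2]=.30;robot.line_to(t)
p=np.array([.47,.0,.36]);robot.movep(p,down(90));print(robot.sense()['joint_pos'],robot.sense()['t'])
np.save("w5.npy",camera_info("wrist"),allow_pickle=True);im=snapshot("wrist");cv2.imwrite("pics/w5.png",im[:,:,::-1])
a=snapshot("scene")[:,:,::-1][180:300,215:545];cv2.imwrite("pics/s5.png",cv2.resize(a,None,fx=2.4,fy=2.4))
E
```

```text
[  5.9306  31.2456 -59.9919 110.5486  32.33    57.0944  21.0603] 0.6122058169910746
True [0.4409 0.2421 0.0335] [-0.6817 -0.0454  3.083 ] 0.6094061977123961
[ 45.8502  19.921  -70.4991  99.8352  19.4746  74.1615  61.0531] 36.3583
```

View pics/s5.png

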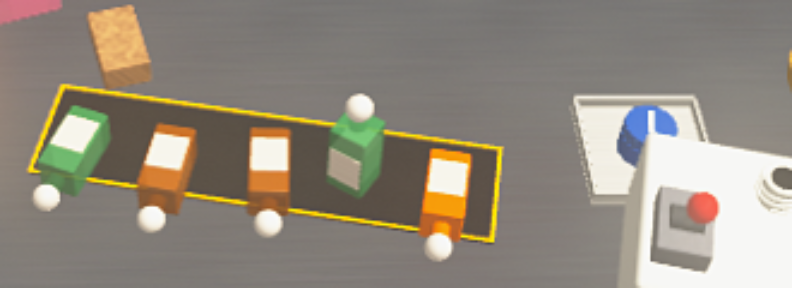

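The cap lies in the tray, and the bottles have not moved. Next is a feasibility check for righting the bottles.

```bash
cat >> h.py <<'E'
LC=np.array([.4448,-.139]);LX=np.array([.978,-.209]);LY=np.array([.209,.978])
def lane(lx,ly): return LC+lx*LX+ly*LY
B={'orange':((.5697,.0180),(.4704,.0385),.187),'amber1':((.5391,-.1390),(.4399,-.1358),.0),
   'amber2':((.5338,-.2480),(.435,-.2295),-.092),'green':((.5047,-.3496),(.4093,-.3156),-.185)}
def frame(d,th,flip):
    """tool z in plane (d,Z): th=0 straight down, th=90 pointing along d; closing line = horizontal normal to d"""
    d=np.array([d[0],d[1],0.]);d/=np.linalg.norm(d);z=-np.cos(np.radians(th))*np.array([0,0,1.])+np.sin(np.radians(th))*d
    y=np.cross([0,0,1.],d)*flip;return np.c_[np.cross(y,z),y,z]
def dirs(n):
    b,s,_=B[n];d=np.subtract(b,s);return d/np.linalg.norm(d)
OFF=.005
def tcp(ball,R): return np.array(ball)-OFF*R[:,2]
E
python3 - <<'E'
from h import *
robot
for n,(b,s,ly) in B.items():
    d=dirs(n);t=lane(.0,ly)
    for flip in(1,-1):
        for dd,lab in((0,'d'),(1,'rad')):
          for a in(-45,-30,-15,0):
            e=d if not dd else t/np.linalg.norm(t)
            ok=[]
            for P,th,v in(((*b,.023),a,d),((*b,.17),a,d),((*t,.17),a,e),((*t,.17),a+45,e),((*t,.17),a+90,e),((*t,.106),a+90,e),((*t,.106),a+80,e)):
                R=frame(v,th,flip);q=robot.solve_ik(tcp(P,R),R);ok.append('.' if q is None else 'Y')
            print(n,flip,lab,a,''.join(ok))
E
```

```text
orange 1 d -45 YYYY...
orange 1 d -30 YYYY...
orange 1 d -15 YYYY...
orange 1 d 0 YYY....
orange 1 rad -45 YYYY...
orange 1 rad -30 YYYY...
orange 1 rad -15 YYYY...
orange 1 rad 0 YYY....
orange -1 d -45 YYYY...
orange -1 d -30 YYYY...
orange -1 d -15 YYYY...
orange -1 d 0 YYY....
orange -1 rad -45 YYYY...
orange -1 rad -30 YYYY...
orange -1 rad -15 YYY....
orange -1 rad 0 YYY....
amber1 1 d -45 YYYY...
amber1 1 d -30 YYYY...
amber1 1 d -15 YYY....
amber1 1 d 0 YYY....
amber1 1 rad -45 YYYY...
amber1 1 rad -30 YYYY...
amber1 1 rad -15 YYY....
amber1 1 rad 0 YYY....
amber1 -1 d -45 YYYY...
amber1 -1 d -30 YYYY...
amber1 -1 d -15 YYY....
amber1 -1 d 0 YYY....
amber1 -1 rad -45 YYYY...
amber1 -1 rad -30 YYYY...
amber1 -1 rad -15 YYY....
amber1 -1 rad 0 YYY....
amber2 1 d -45 YYYY...
amber2 1 d -30 YYYY...
amber2 1 d -15 YYYY...
amber2 1 d 0 YYY....
amber2 1 rad -45 YYYY...
amber2 1 rad -30 YYYY...
amber2 1 rad -15 YYYY...
amber2 1 rad 0 YYY....
amber2 -1 d -45 YYYY...
amber2 -1 d -30 YYYY...
amber2 -1 d -15 YYYY...
amber2 -1 d 0 YYY....
amber2 -1 rad -45 YYYY...
amber2 -1 rad -30 YYYY...
amber2 -1 rad -15 YYY....
amber2 -1 rad 0 YYY....
green 1 d -45 YYYY...
green 1 d -30 YYYY...
green 1 d -15 YYYY...
green 1 d 0 YYY....
green 1 rad -45 YYYY...
green 1 rad -30 YYYY...
green 1 rad -15 YYYY...
green 1 rad 0 YYY....
green -1 d -45 YYYY...
green -1 d -30 YYYY...
green -1 d -15 YYY....
green -1 d 0 YYY....
green -1 rad -45 YYYY...
green -1 rad -30 YYYY...
green -1 rad -15 YYYY...
green -1 rad 0 YYY....
```

```bash
python3 - <<'E'
from h import *
for n,(b,s,ly) in B.items():
  for lx in(.0,.02):
    t=lane(lx,ly);az=np.degrees(np.arctan2(t[1],t[0]))
    for th in(30,40,50):
        r=''
        for h in range(-180,180,20):
            u=(np.cos(np.radians(az+h)),np.sin(np.radians(az+h)));c=0
            for f in(1,-1):
                R=frame(u,th,f)
                if all(robot.solve_ik(tcp((*t,z),R),R) is not None for z in(.106,.13)):c+=1 if f==1 else 2
            r+=str(c)
        print(n,lx,th,r)
# grasp at steeper a
for n,(b,s,ly) in B.items():
    print(n,[(a,f,robot.solve_ik(tcp((*b,.023),frame(dirs(n),a,f)),frame(dirs(n),a,f)) is not None) for a in(-45,-50) for f in(1,-1)])
E
```

```text
orange 0.0 30 333333330003333333
orange 0.0 40 333333300000333333
orange 0.0 50 333333300000333333
orange 0.02 30 333333332003333333
orange 0.02 40 333333330003333333
orange 0.02 50 333333300000333333
amber1 0.0 30 333333330003333333
amber1 0.0 40 333333300000333333
amber1 0.0 50 333333300000333333
amber1 0.02 30 333333330003333333
amber1 0.02 40 333333300000333333
amber1 0.02 50 333333300000333333
amber2 0.0 30 333333330003333333
amber2 0.0 40 333333300000333333
amber2 0.0 50 333333300000333333
amber2 0.02 30 333333332003333333
amber2 0.02 40 333333330003333333
amber2 0.02 50 333333300000333333
green 0.0 30 333333333233333333
green 0.0 40 333333330003333333
green 0.0 50 333333300000333333
green 0.02 30 333333333333333333
green 0.02 40 333333330003333333
green 0.02 50 333333330003333333
orange [(-45, 1, True), (-45, -1, True), (-50, 1, True), (-50, -1, True)]
amber1 [(-45, 1, True), (-45, -1, True), (-50, 1, True), (-50, -1, True)]
amber2 [(-45, 1, True), (-45, -1, True), (-50, 1, True), (-50, -1, True)]
green [(-45, 1, True), (-45, -1, True), (-50, 1, True), (-50, -1, True)]
```

```bash
cat >> h.py <<'E'
def rot(d,deg):
    a=np.radians(deg);return np.array([d[0]*np.cos(a)-d[1]*np.sin(a),d[0]*np.sin(a)+d[1]*np.cos(a)])
def plan(b,d,t,heading,flip,a=-40,total=90,n=6):
    """way from lying ball to over the target; returns list of (pos,R)"""
    h0=np.degrees(np.arctan2(d[1],d[0]));W=[]
    for k in range(n+1):
        f=k/n;P=np.array([*(np.array(b)*(1-f)+np.array(t)*f),.175]);g=h0+(heading-h0)*f
        R=frame((np.cos(np.radians(g)),np.sin(np.radians(g))),a+total*f,flip);W.append((tcp(P,R),R))
    return W
def erect(b,d,t,heading,a=-40,total=90,zb=.023):
    best=None
    for flip in(1,-1):
        W=plan(b,d,t,heading,flip,a,total)
        G=tcp((*b,zb),W[0][1]);E=tcp((*t,.100),W[-1][1])
        Q=[robot.solve_ik(*w) for w in W+[(G,W[0][1]),(E,W[-1][1])]]
        if any(q is None for q in Q): continue
        m=max(abs(q[6]) for q in Q)
        if best is None or m<best[0]: best=(m,W,G,E)
    if best is None: raise SystemExit("no plan")
    m,W,G,E=best;print("max j7",m)
    fingers.open_gripper()
    robot.movep(G+[0,0,.20],W[0][1]);robot.line_to(G+[0,0,.04],velocity=.2)
    print("touch",robot.line_to(G,velocity=.05,until_force=8))
    fingers.clamp(80);s=robot.sense();print("grip",s['opening'],s['force'],s['eef_pos']-G)
    robot.line_to(W[0][0],velocity=.15)
    for w in W[1:]: robot.movep(*w)
    s=robot.sense();print("over",s['opening'],s['t'],s['joint_pos'])
    E2=W[-1][0].copy();E2[2]-=.055;robot.line_to(E2,velocity=.12)
    print("down",robot.line_to(E,velocity=.02,until_force=5),robot.sense()['eef_pos']-E)
E
python3 - <<'E'
from h import *
n='amber1';b,s,ly=B[n]
erect(b,dirs(n),lane(.0,ly),72)
cv2.imwrite("pics/s6.png",cv2.resize(snapshot("scene")[:,:,::-1][150:310,215:455],None,fx=2.5,fy=2.5))
E
```

```text
max j7 86.70832858910453
touch False
grip 0.26237709242034774 [ 1.4538 -0.0986  2.4131] [ 0.0001 -0.      0.0002]
over 0.2634412344707361 45.1083 [ 38.3539  36.3316   5.6213 115.5335 -51.9384  67.7946  63.6174]
down True [0.0002 0.0003 0.0059]
```

```bash
ls pics/
```

```text
p1.png
p3.png
p4.png
s5.png
s6.png
scene0.png
scene0c.png
t1.png
top0.png
top0c.png
w2.png
w5.png
```

View pics/s6.png

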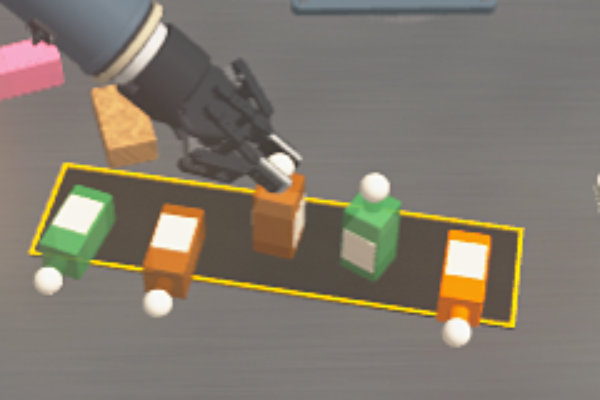

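The first amber bottle stands upright in the gripper in the lane, and the others have not moved. I'll release it and do the second amber, with an automatic ball check before each grasp.

```bash
cat >> h.py <<'E'
def ball_at(b,zb=.023,r=12):
    """re-measure a ball in the scene picture near its expected place"""
    c=camera_info("scene");im=snapshot("scene").astype(int);u,v=proj(c,[(*b,zb)])[0]
    x0,y0=int(u)-r,int(v)-r;w=im[y0:y0+2*r+1,x0:x0+2*r+1]
    m=((w.min(2)>150)&(np.ptp(w,axis=2)<40)).astype(np.uint8)
    n,l,st,ce=cv2.connectedComponentsWithStats(m);k=1+min(range(n-1),key=lambda i:np.hypot(*(ce[i+1]-r)))
    p=at_z(c,[ce[k]+[x0,y0]],zb)[0];print("ball",p,"expected",b,"area",st[k,4]);return p
def release():
    fingers.open_gripper();robot.sleep(.2);p=robot.sense()['eef_pos'].copy();p[2]+=.13;robot.line_to(p,velocity=.2)
E
python3 - <<'E'
from h import *
release()
ball_at(lane(0,0),.106)
for n in('amber2','green','orange'): p=ball_at(B[n][0])
n='amber2';b,s,ly=B[n];p=ball_at(b)
if np.hypot(*(p[:2]-b))>.006: raise SystemExit("moved")
erect(b,dirs(n),lane(.0,ly),72)
release();ball_at(lane(0,ly),.106)
E
```

```text
ball [ 0.4444 -0.1373  0.106 ] expected [ 0.4448 -0.139 ] area 96
ball [ 0.5334 -0.2478  0.023 ] expected (0.5338, -0.248) area 96
ball [ 0.5053 -0.3494  0.023 ] expected (0.5047, -0.3496) area 91
ball [0.5706 0.0186 0.023 ] expected (0.5697, 0.018) area 91
ball [ 0.5334 -0.2478  0.023 ] expected (0.5338, -0.248) area 96
max j7 70.53736008623143
touch False
grip 0.2614747401887124 [1.4395 0.9732 1.4978] [ 0.0001 -0.      0.0001]
over 0.25734766974754475 56.9583 [ 58.3616  39.5193 -13.4374 106.3642 -37.2873  67.4544  52.7578]
down True [-0.0001  0.0005  0.0073]
ball [ 0.4237 -0.2265  0.106 ] expected [ 0.4256 -0.229 ] area 94
```

```bash
python3 - <<'E'
from h import *
for n,h in(('green',65),('orange',-85)):
    b,s,ly=B[n];p=ball_at(b)
    if np.hypot(*(p[:2]-b))>.006: raise SystemExit("moved")
    erect(b,dirs(n),lane(.0,ly),h)
    release();ball_at(lane(0,ly),.106)
p=robot.sense()['eef_pos'].copy();p[2]=.4;robot.movep(p,robot.sense()['ee_rot']);
robot.movej([68.365,15,1.427,82.34,-0.859,64.687,-3.237])
print(robot.sense()['t'])
a=snapshot("top")[:,:,::-1][145:305,90:410];cv2.imwrite("pics/t7.png",cv2.resize(a,None,fx=2.5,fy=2.5,interpolation=cv2.INTER_CUBIC))
a=snapshot("scene")[:,:,::-1];cv2.imwrite("pics/s7.png",a)
E
```

```text
ball [ 0.5053 -0.3495  0.023 ] expected (0.5047, -0.3496) area 92
max j7 70.11388525338563
touch False
grip 0.2606070661125734 [ 1.2723 -0.6979  1.7188] [ 0.0001 -0.      0.0002]
over 0.25694346852366445 68.5167 [ 75.1617  43.9161 -28.6945  99.5055 -27.0445  66.7086  41.1403]
down True [0.     0.0005 0.0061]
ball [ 0.4035 -0.3168  0.106 ] expected [ 0.4061 -0.3199] area 98
ball [0.5706 0.0186 0.023 ] expected (0.5697, 0.018) area 91
max j7 71.99363309110194
touch False
grip 0.2585924664856078 [ 0.7338 -0.6297  2.7429] [ 0.0001 -0.      0.0003]
over 0.2575905826086833 79.7083 [-31.537   37.2976 -10.6697 112.1136  45.8646  74.9058 -67.453 ]
down True [-0.0001 -0.0005  0.0057]
ball [0.4829 0.0452 0.106 ] expected [0.4839 0.0439] area 97
86.0
```

View pics/t7.png

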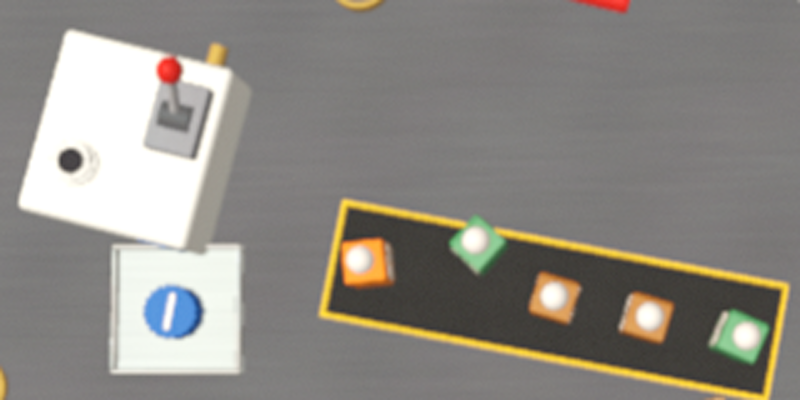

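View pics/s7.png

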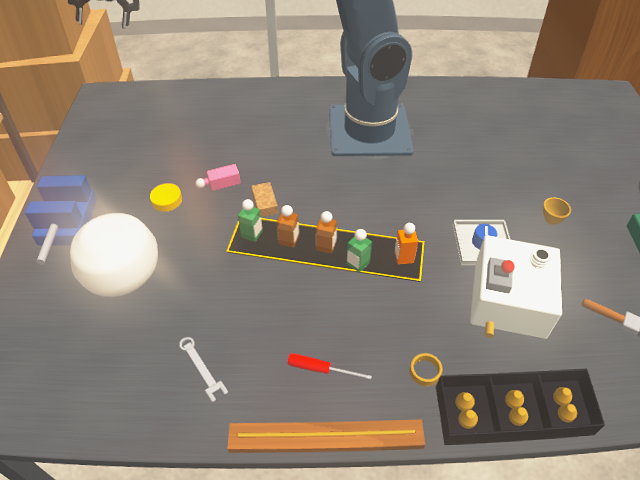

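All done except the standing green bottle, which was knocked onto the far yellow line (ball at crop (475,240)). I'll carry it back to mid-lane by its ball.

```bash
python3 - <<'E'
from h import *
T=camera_info("top");p=at_z(T,[(90+(475-.75)/2.5,145+(240-.75)/2.5)],.106)[0][:2];q=ball_at(p,.106)[:2]
b=(p+q)/2;print("green",b,"lane",(b-LC)@LX,(b-LC)@LY)
t=lane(0,.092);G=np.array([*b,.111]);fingers.open_gripper()
R=best(G,[78,-102]);robot.movep(G+[0,0,.15],R)
print(robot.line_to(G,velocity=.1,until_force=8))
fingers.clamp(80);s=robot.sense();print(s['opening'],s['force'])
G[2]+=.05;robot.line_to(G,velocity=.1);G[:2]=t;robot.line_to(G,velocity=.1);print(robot.sense()['opening'])
G[2]=.118;robot.line_to(G,velocity=.1);G[2]=.105;print(robot.line_to(G,velocity=.02,until_force=5),robot.sense()['eef_pos'])
fingers.open_gripper();robot.sleep(.2);G[2]=.30;robot.line_to(G,velocity=.2)
robot.movej([68.365,15,1.427,82.34,-0.859,64.687,-3.237]);print(robot.sense()['t'])
a=snapshot("top")[:,:,::-1][145:305,90:410];c=snapshot("scene")[:,:,::-1][180:300,220:540]
cv2.imwrite("pics/t8.png",np.vstack([cv2.resize(x,None,fx=2,fy=2,interpolation=cv2.INTER_CUBIC) for x in(a,c)]))
for n in B: ball_at(lane(0,B[n][2]),.106)
ball_at(lane(0,.092),.106)
E
```

```text
ball [ 0.4989 -0.064   0.106 ] expected [ 0.4989 -0.0641] area 99
green [ 0.4989 -0.064 ] lane 0.037261909957152714 0.08462776880518862
False
0.2602014986855474 [ 0.9663 -0.2675  5.8491]
0.25882976531312296
True [ 0.4647 -0.0493  0.1113]
97.4833
ball [0.4827 0.0455 0.106 ] expected [0.4839 0.0439] area 94
ball [ 0.4444 -0.1373  0.106 ] expected [ 0.4448 -0.139 ] area 96
ball [ 0.4237 -0.2265  0.106 ] expected [ 0.4256 -0.229 ] area 94
ball [ 0.4035 -0.3168  0.106 ] expected [ 0.4061 -0.3199] area 98
ball [ 0.4642 -0.0492  0.106 ] expected [ 0.464 -0.049] area 100
```

View pics/t8.png

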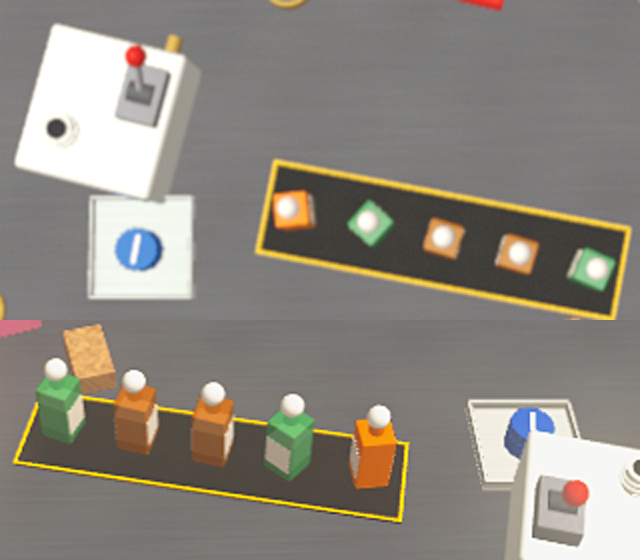

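All five bottles stand inside the lines, the lever is over at its far stop, and the cap is in the tray, so I'm handing in the job.

```bash
python3 -c "
from cell import job;print(job.sign_off())"
```

```text
the job is handed in; nothing more can be done
None
```

The job is handed in at about 98 s: the drain is shut, the blue cap lies in the tray, and all five bottles stand upright inside the lane's yellow lines, including the green one that was knocked and put back.

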